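# Tilt the microscope stage to its index for one exposure

## Robot

A 6-joint arm with a two-finger parallel gripper is mounted at the origin on the work surface. World frame = base frame: x ahead of the robot, y to its left, z up, the work surface at z = 0. Lengths are in m, angles in rad, forces in N, time in s.
With the tool pointing down it reaches from about 0.325 to 0.9 m from the base axis. Payload 6.1 kg.
Tool frame: the origin (TCP) lies at the very end of the fingers, on their centre line; the grasp point (between the pads) lies 19 mm behind it; x points along the fingers, y is the direction in which the jaws open and shut, and the axes are right-handed (so a half turn about x gives the same grasp; the last joint's range is limited). The gripper opens to 85 mm and grips with 20 to 120 N. Pads are 22 mm wide; open, the fingers measure 114 mm over their backs; the gripper's body (76 mm by 85 mm) begins 54 mm behind the grasp point. The pads swing forward as they close: fully open they stand 13 mm farther back than shut.
Start: joints at [-1.292, 0.22, 1.526, -0, 1.395, -0.126], TCP at [0.246, -0.574, 0.21] pointing down, gripper open.
Joint ranges: [-2.98, 2.98], [-0.91, 2.08], [0.09, 2.57], [-1.24, 4.39], [0.2, 2.65], [-2.68, 2.68]. Speed limits (rad/s): [2.57, 2.57, 3.01, 3.14, 3.14, 3.14].

## Interface

Orientations are given as a unit quaternion [x, y, z, w].
In Python, from plant import arm gives the robot as it stands. The module is installed in compiled form; this text tells all that it offers.
- The arm moves only by the tool carry_out, never from a script. Its argument "plan" is a list that holds one entry, the list of rows, each a list of 4 numbers: the shift along the tool's x, y, z in cm, then the turn about the tool's x in rad. A call has 1 to 20 rows; each row shifts and turns the commanded pose from where the row before left it, along the tool's axes as they then stand; what a row does not reach is not made up. A row lasts 1/12 s, in which the tool goes at most 41.7 mm and 7.16 degrees, less where a joint would pass 70% of its speed; a pose out of reach is approached as far as the arm can. A call is refused whole if a number of a shift passes 4.17 or a number of a turn 0.125, either way. A call with a gripper value outside its range is refused whole. "fingers" is the opening, from 0 (shut) to 1 (fully open), set as the call begins (left out, the last holds). The fingers move at their own pace and stop on an object; "newtons" is the grip in N (left out, the last holds). Time passes only in rows, so rows that do not move let the fingers close. It gives the time, the measured TCP pose, the force and the opening at its end, in the units of the state.
- arm.state(): the state, without advancing time (a new reading comes with each control period).
- arm.get_image(name): name is "scene" or "top" or "wrist"; returns a dict with "color" (384x512x3 uint8, red, green, blue), "fx", "fy", "cx", "cy" (pixels), "dist" ([k1, k2, p1, p2, k3] as OpenCV has them; the pictures are not rectified), "pose" (4x4, takes a point from camera to world coordinates). Camera axes: x right, y up, looking along -z (the intrinsics and any distortion apply to the point x, -y, -z); pixel columns grow to the right and rows downward; lengths in m; the calibration is good to about 2 mm. A picture is of the moment at which its call begins. There is no depth.
- arm.finish_job(): hands the job in, once; it reports no verdict.
Trained networks look in the newest picture that a camera, given by its name, has taken for a name from the list of things; names that differ only in an ending like _2 or _b are one class to them, and where a whole thing is asked for, a point or a joint stands for the part that bears it (a point fixed in the world has none). Each returns a list of dicts, best first, with "score" (0 to 1); they miss things now and then, are a little off and sometimes report something else, mostly with a low value. They report only what shows in the picture. A call takes as long as a camera call. They do not tell look-alikes from the thing itself.
- arm.regions_of(camera, target): "pixels" (384x512 bool, what is visible of it) and "rect" ([left, top, right, bottom] in pixels, round what is visible of it).
- arm.pinpoint(camera, target): "pixel" ([row, column] in pixels: a listed point, or the origin of a listed thing).
The state is a dict: "t": time; "joint_positions": joint angles; "joint_vel": joint speeds; "joint_efforts": joint torques, N m; "tcp_pos": TCP position; "ee_rot": TCP orientation; "ft_force": force on the tool from outside, world axes, zero at the start; "moment": the same for the moment, N m; "gripper_width": finger opening in m.
Only numpy, scipy, OpenCV 4.12 (cv2) and the standard library are available. Lean on these libraries where they do the work, as an engineer would, in place of code of your own. Each camera call takes 0.05 s, during which the arm holds its last target. There are 200 camera calls.

## Task

The tilted half of a stereo picture pair is due: with a fingertip, press down the thumb pad on the corner of the microscope's tilting stage until its pointer stands level with the line of the sliding index on the scale, not pushing on past it, and hold it steady there for a good two seconds while the camera exposes. Then let the corner spring all the way back up and take the hand away. Press on the pad so that the plate does not rock the other way, pick nothing up, and leave the specimen, the index and everything else where they are.

Things in the scene. Friction and masses are not known exactly. Their poses are not given: they have to be found in the camera images.
- stand: camera microscope and tilting stage on one dark foot (15 mm thick), fixed to the desk. Origin: on the desk under the middle of the stage's plate; x away from the robot, y left, yaw within 0.35 rad. In this frame (mm): foot x -90..125, y -185..140; column at 98, 55; aluminium plate 126 x 196 x 8, level at rest, top 68 above the desk; scale blade (4 thick, to z 80) at x -45, y -166..-142
- ring_light (a point): middle of the underside of the ring light (60 mm across), 180 mm above the desk over stand x 0, y 45; above it the video head, up to 72 mm across with its clamp ring, rises to 405 mm. Keep the hand clear of it
- pivot (a point): ball pivot under the plate's near left corner, stand x -45, y 80, 60 mm above the desk. Both tilt axes pass through it
- screw_head (a point): top of the brass levelling screw (18 mm across, 11 mm high) on the plate's far left corner, stand x 45, y 80; a spring stands under this corner too. Not to be pressed
- pad_top (a point): middle of the top of the thumb pad: black rubber disc 32 mm across, 3 mm high, on the plate's near right corner (robot's side), stand x -45, y -80; 71 mm above the desk at rest. 160 mm from the tilt axis: it goes down 160 x sin(tilt), 0.73 of the pointer's travel, shifting sideways under 4 mm. About 2.5 N starts it moving, 4 to 6 N holds it at the index
- pointer_tip (a point): tip of the dark steel pointer that sticks out of the plate's right edge beside the thumb pad, along the stand's -y, and moves with the plate; 220 mm from the tilt axis, 64 mm above the desk at rest. It ends 2 mm short of the white scale blade
- index (a point): the sliding index: black collar 8 mm high, 29 mm wide, on the white upright scale blade, with a thin white line round its middle; this point lies on the line at the edge next to the pointer. Clamped 18 to 34 mm below the pointer's rest height. Axes as the stand's
- rider (a joint): how far the index line stands below the pointer's rest height, in m (0.018 to 0.034); held by friction
- plate (a joint): tilt of the plate, rad: 0 at rest against its upper stop, grows as the thumb-pad corner goes down; hard stop at 0.2. The axis runs along the stand's x through the ball pivot. A spring returns it to 0
- yoke (a joint): tilt of the plate about its other axis (the line from ball pivot to thumb pad), rad: 0 at rest, grows as the levelling-screw side goes down. It stays 0 when the push is on the pad; a push some 50 mm off towards the screw side tips it
- seat (a point): point on the plate's top face on the lens axis, stand frame x 0, y 45, where the specimen stands (within 10 mm)
- specimen: the specimen: grey round resin mount 30 mm across, 16 mm high, standing loose on the plate under the lens; origin at the middle of its underside
- spare_mount: a second resin mount like the specimen, 30 mm across, 16 mm high, standing on the foot behind the plate; loose; origin at the middle of its underside
- lens_cap: black lens cap, disc 44 mm across, 13 mm high, lying on the foot behind the plate; loose; origin at the middle of its underside
- tweezers: steel tweezers 124 mm long, 10 mm high, lying on the desk beside the foot on the scale's side; loose; origin at the middle of its underside
- dish: covered glass dish 62 mm across, 14 mm high, on the desk on the robot's side of the foot; loose; origin at the middle of its underside
- driver: black-handled screwdriver 150 mm long, 26 mm thick, lying on the desk to the left of the foot; loose; origin at the middle of its underside
- dropper: amber dropper bottle 30 mm across, 65 mm high, standing on the desk on the robot's side of the thumb pad, about 100 mm from it; loose; origin at the middle of its underside
There are look-alikes about, which are no part of the job. What is shaped like the specimen but blue or turquoise is not meant.

How it is judged:
By the outcome, as a careful person would: the job done as asked, in the order asked, and still so for the second after the job is handed in, with the robot touching nothing.
It also fails if it takes over 40 s, if anything falls off the work surface, if the arm or the gripper's body presses on something with over 40 N, if the wrist force passes 120 N, or if a joint passes its speed limit or range.

## Working session

There is one attempt and no reset: what is moved stays moved. The work goes in short steps, Python scripts to look and compute and a tool call to move; the robot and the scene stay as the last step left them, time stands still between calls to the robot, and variables do not carry over. Pictures are saved under pics/ and viewed, about 8 in all and at most 12, crops included, and the job is handed in when it is done.

Besides the shell and the picture viewer there is one more tool, called after "Call:" in YAML: its name, and indented under it one key for each argument. carry_out: Moves the arm, as the interface text tells. Its arguments: {"type":"object","properties":{"plan":{"type":"array","items":{"type":"array","items":{"type":"array","items":{"type":"number"}}}},"fingers":{"type":"number"},"newtons":{"type":"number"}},"required":["plan"]}

```bash
mkdir -p pics; cat > h.py <<'E'
import numpy as np, cv2
from plant import arm
def ray(im,rc):
    K=np.array([[im['fx'],0,im['cx']],[0,im['fy'],im['cy']],[0,0,1]])
    u=cv2.undistortPoints(np.array([[[rc[1],rc[0]]]],float),K,np.array(im['dist'],float))[0,0]
    P=np.array(im['pose']); d=P[:3,:3]@np.array([u[0],-u[1],-1]); return P[:3,3],d/np.linalg.norm(d)
def tri(rs):
    A=0;b=0
    for o,d in rs:
        M=np.eye(3)-np.outer(d,d);A=A+M;b=b+M@o
    p=np.linalg.solve(A,b); return p,[np.linalg.norm((np.eye(3)-np.outer(d,d))@(p-o)) for o,d in rs]
def atz(r,z): o,d=r; return o+d*(z-o[2])/d[2]
def proj(im,p):
    K=np.array([[im['fx'],0,im['cx']],[0,im['fy'],im['cy']],[0,0,1]])
    P=np.array(im['pose']); q=P[:3,:3].T@(np.array(p)-P[:3,3]); q=q*[1,-1,-1]
    uv=cv2.projectPoints(q.reshape(1,1,3),np.zeros(3),np.zeros(3),K,np.array(im['dist'],float))[0][0,0]; return uv[::-1]
E
python3 - <<'E'
from h import *
ims={c:arm.get_image(c) for c in('scene','top','wrist')}
for c,i in ims.items(): cv2.imwrite(f'pics/{c}0.png',i['color'][:,:,::-1]); print(c,i['fx'],np.round(i['pose'],3).tolist())
cv2.imwrite('pics/st.png',np.hstack([ims['scene']['color'],ims['top']['color']])[:,:,::-1][:, :])
for n in ['pad_top','pointer_tip','index','pivot','screw_head','seat','ring_light','specimen','dropper','stand']:
    R={}
    for c in ims:
        r=arm.pinpoint(c,n)
        print(n,c,[(np.round(x['pixel'],1).tolist(),round(x['score'],2)) for x in r[:3]])
        if r and c!='wrist': R[c]=ray(ims[c],r[0]['pixel'])
    if len(R)==2: p,e=tri(list(R.values())); print('   ',p.round(4),np.round(e,4))
s=arm.state(); print(s)
E
```

```text
scene 389.7274481929207 [[0.785, -0.543, 0.298, 0.783], [0.62, 0.676, -0.398, -0.214], [0.015, 0.497, 0.868, 0.758], [0.0, 0.0, 0.0, 1.0]]
top 410.68568796362996 [[0.015, 0.982, -0.19, 0.447], [-0.999, 0.022, 0.036, 0.096], [0.04, 0.189, 0.981, 0.912], [0.0, 0.0, 0.0, 1.0]]
wrist 332.2643055241867 [[0.395, 0.884, 0.251, 0.311], [-0.919, 0.38, 0.106, -0.548], [-0.002, -0.272, 0.962, 0.374], [0.0, 0.0, 0.0, 1.0]]
pad_top scene [([216.8, 227.9], 0.56)]
pad_top top [([224.2, 270.8], 0.52)]
pad_top wrist []
    [0.551  0.0218 0.0731] [0.0028 0.0028]
pointer_tip scene [([239.7, 208.8], 0.64)]
pointer_tip top [([222.9, 298.3], 0.56)]
pointer_tip wrist []
    [ 0.5541 -0.0362  0.0721] [0.0016 0.0016]
index scene [([161.7, 270.7], 0.46), ([245.3, 212.2], 0.41), ([288.2, 269.2], 0.4)]
index top [([224.5, 137.8], 0.65), ([224.5, 296.1], 0.58)]
index wrist []
    [ 0.5275  0.2765 -0.0252] [0.0446 0.0446]
pivot scene [([159.8, 272.3], 0.71)]
pivot top [([223.7, 191.5], 0.56)]
pivot wrist []
    [0.5448 0.1804 0.0827] [0.0013 0.0013]
screw_head scene [([179.4, 307.3], 0.98), ([152.2, 228.6], 0.38)
[... 860 characters left out ...]
9 -0.0042] [0.0048 0.0048]
{'t': 1.65, 'joint_positions': array([-1.29209880e+00,  2.20413280e-01,  1.52649255e+00,  1.73468200e-05,
        1.39468985e+00, -1.26066082e-01]), 'joint_vel': array([ 0.00073677, -0.00072208,  0.00081734,  0.00069164, -0.00079985,
       -0.00180969]), 'joint_efforts': array([ 4.20408869e-04, -4.96830976e+01, -3.89723504e+01, -5.94770313e-05,
        9.67167070e-04,  1.19556231e-05]), 'tcp_pos': array([ 0.24614727, -0.57448713,  0.21039535]), 'ee_rot': array([ 0.69268132,  0.14213112, -0.69266944,  0.14212807]), 'ft_force': array([ 0.68829716,  0.04235406, -0.13651671]), 'moment': array([0.05508044, 0.01830455, 0.02526533]), 'gripper_width': 0.08518927017053506}
```

View images.

```bash
python3 -c "
import cv2,numpy as np
a=cv2.imread('pics/scene0.png')[110:330,120:420];b=cv2.imread('pics/top0.png')[110:330,110:390]
cv2.imwrite('pics/a.png',cv2.resize(a,None,fx=2.6,fy=2.6,interpolation=cv2.INTER_CUBIC));cv2.imwrite('pics/b.png',cv2.resize(b,None,fx=2.6,fy=2.6,interpolation=cv2.INTER_CUBIC))"
```

```text
(no output)
```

View pics/a.png

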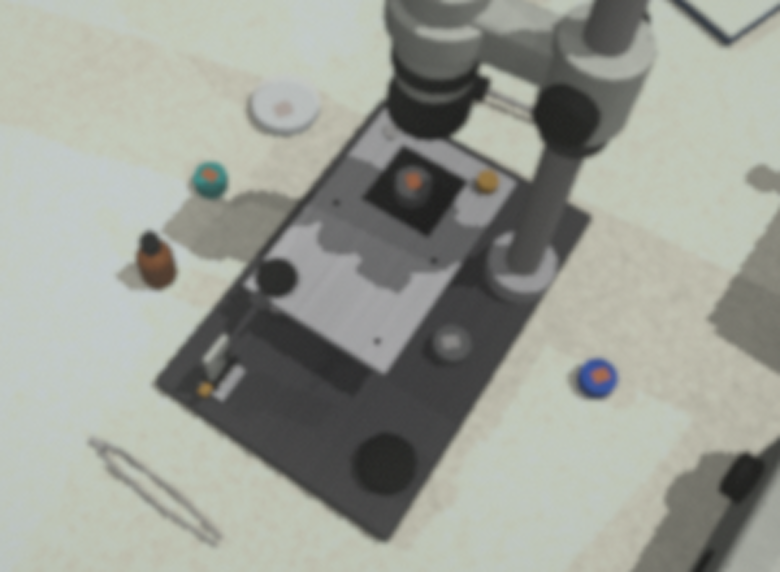

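View pics/b.png

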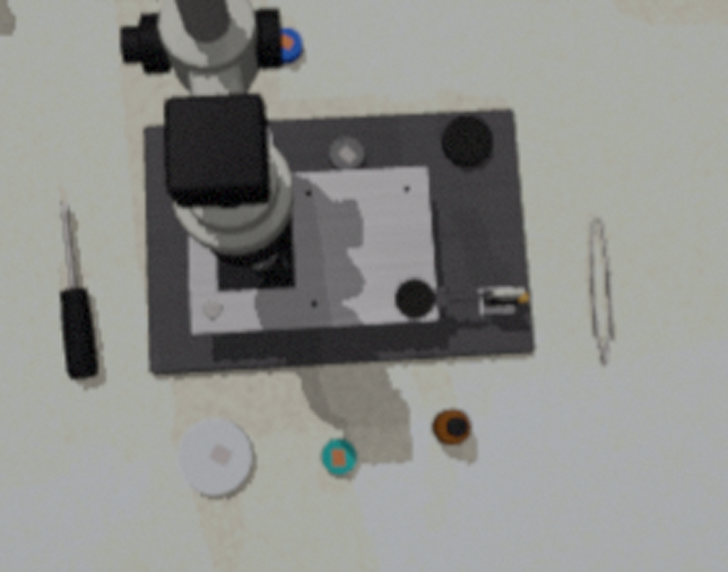

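Top view: pad at about (row 224, col 271), and the index on the blade at about (226, 300). In the scene view the pad is at (217, 228) and the index around (255, 208). Look-alikes for the index are the lens cap, the screw head and the blade clamp's brass knob. The lens cap (290, 268) could be taken for the pad. The black disc on the plate's near-right corner, beside the pointer, is the pad. Next I'll plan close wrist views.

```bash
cat >> h.py <<'E'
from scipy.spatial.transform import Rotation as Ro
E
python3 - <<'E'
from h import *
s=arm.state(); R=Ro.from_quat(s['ee_rot']).as_matrix(); print(R.round(3))
im=arm.get_image('wrist'); P=np.array(im['pose']); p0=s['tcp_pos']
np.save('camoff.npy',np.linalg.inv(np.block([[R,p0[:,None]],[np.zeros((1,3)),1]]))@P)
print(np.load('camoff.npy').round(4))
for t in [(.66,-.10,.08),(.64,-.14,.08),(.66,-.04,.08),(.68,-.07,.08),(.7,-.05,.1),(.7,-.12,.1)]:
    im['pose']=P.copy(); im['pose'][:3,3]+=np.array(t)-p0
    print(t,'index',proj(im,(.553,-.043,.04)).round(),'pad',proj(im,(.551,.022,.071)).round(),'tcp',proj(im,t).round(),'move tool cm',(R.T@(np.array(t)-p0)*100).round(1))
E
```

```text
[[ 0.     0.394 -0.919]
 [ 0.    -0.919 -0.394]
 [-1.    -0.    -0.   ]]
[[ 1.000e-04  2.722e-01 -9.622e-01 -1.644e-01]
 [ 1.000e+00 -8.000e-04 -1.000e-04  1.000e-03]
 [-8.000e-04 -9.622e-01 -2.722e-01 -6.990e-02]
 [ 0.000e+00  0.000e+00  0.000e+00  1.000e+00]]
(0.66, -0.1, 0.08) index [311. 120.] pad [308.  -5.] tcp [234. 252.] move tool cm [ 13.  -27.3 -56.7]
(0.64, -0.14, 0.08) index [268.  72.] pad [257. -67.] tcp [234. 252.] move tool cm [ 13.  -24.4 -53.3]
(0.66, -0.04, 0.08) index [339. 199.] pad [342.  92.] tcp [234. 252.] move tool cm [ 13.  -32.8 -59.1]
(0.68, -0.07, 0.08) index [347. 151.] pad [350.  37.] tcp [234. 252.] move tool cm [ 13.  -29.3 -59.7]
(0.7, -0.05, 0.1) index [356. 174.] pad [360.  76.] tcp [234. 252.] move tool cm [ 11.  -30.3 -62.4]
(0.7, -0.12, 0.1) index [327.  91.] pad [327. -24.] tcp [234. 252.] move tool cm [ 11.  -23.9 -59.6]
```

Call:
carry_out:
  plan:
    - [[0,-1.46,-2.98,0],[0,-1.46,-2.98,0],[0,-1.46,-2.98,0],[0,-1.46,-2.98,0],[0,-1.46,-2.98,0],[0,-1.46,-2.98,0],[0,-1.46,-2.98,0],[0,-1.46,-2.98,0],[0,-1.46,-2.98,0],[0,-1.46,-2.98,0],[0,-1.46,-2.98,0],[0,-1.46,-2.98,0],[0,-1.46,-2.98,0],[0,-1.46,-2.98,0],[0,-1.46,-2.98,0],[0,-1.46,-2.98,0],[0,-1.46,-2.98,0],[0,-1.46,-2.98,0],[0,-1.46,-2.98,0],[0,-1.46,-2.98,0]]
  fingers: 0

```text
t: 3.37
tcp_pos: [0.6799, -0.0699, 0.2104]
ee_rot: [0.693, 0.142, -0.693, 0.142]
ft_force: [0.4, 0.3, -0.3]
gripper_width: 0.0003
```

Call:
carry_out:
  plan:
    - [[3,0,0,0],[3,0,0,0],[3,0,0,0],[2,0,0,0],[2,0,0,0],[0,0,0,0],[0,0,0,0]]

```text
t: 3.95
tcp_pos: [0.6778, -0.0711, 0.079]
ee_rot: [-0.692, -0.143, 0.694, -0.142]
ft_force: [-0.1, -0.5, -0.0]
gripper_width: -0.0002
```

```bash
python3 - <<'E'
from h import *
s=arm.state(); print(s['t'],s['tcp_pos'],s['gripper_width'],s['ft_force'])
im=arm.get_image('wrist'); np.save('v1.npy',im,allow_pickle=True)
for n in ['index','pointer_tip','pad_top']:
    print(n,[(np.round(x['pixel'],1).tolist(),round(x['score'],2)) for x in arm.pinpoint('wrist',n)[:3]])
cv2.imwrite('pics/v1.png',cv2.resize(im['color'][:,:,::-1],None,fx=1.55,fy=1.55,interpolation=cv2.INTER_CUBIC))
E
```

```text
3.95 [ 0.67784676 -0.07108071  0.07900266] -0.00015463367040987474 [-0.06622934 -0.54931117 -0.03315086]
index [([336.0, 145.2], 0.47)]
pointer_tip []
pad_top [([355.0, 32.7], 0.82)]
```

View pics/v1.png

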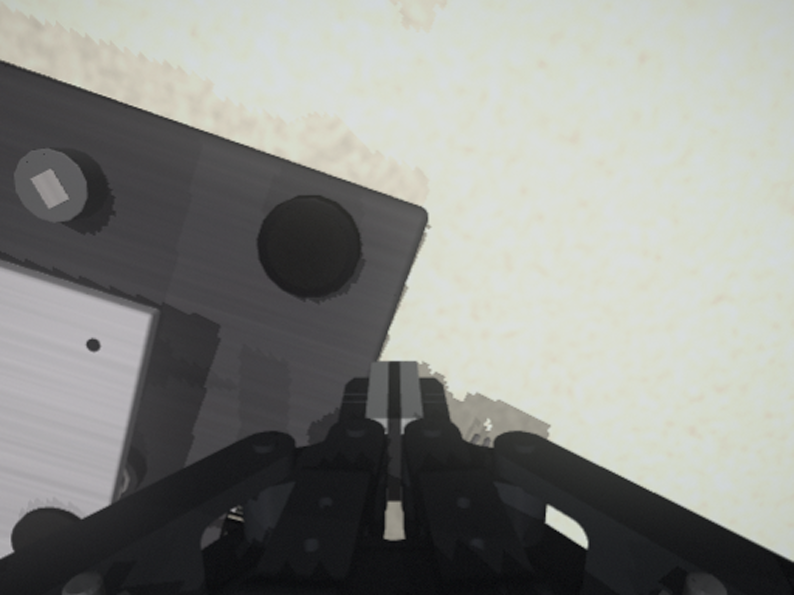

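Call:
carry_out:
  plan:
    - [[0,0,0,-0.117],[0,0,0,-0.117],[0,0,0,-0.117],[0,0,0,-0.117],[0,0,0,-0.117],[0,0,0,-0.117],[0,0,0,-0.117],[0,0,0,-0.117],[0,0,0,-0.117],[0,0,0,-0.117],[0.5,0,1.6,0],[0.5,0,1.6,0],[1,0,1.6,0],[0,0,0,0],[0,0,0,0]]

```text
t: 5.4
tcp_pos: [0.6781, -0.1215, 0.0589]
ee_rot: [0.5, 0.501, -0.5, 0.499]
ft_force: [0.0, -0.6, -0.6]
gripper_width: 0.0002
```

```bash
cat > look.py <<'E'
from h import *
import sys
def look(k,crop):
    s=arm.state(); print(s['t'],s['tcp_pos'].round(4),s['ft_force'].round(2))
    im=arm.get_image('wrist'); np.save(f'v{k}.npy',im,allow_pickle=True)
    for n in ['index','pointer_tip','pad_top']:
        print(n,[(np.round(x['pixel'],1).tolist(),round(x['score'],2)) for x in arm.pinpoint('wrist',n)[:3]])
    print('exp index',proj(im,(.553,-.043,.04)).round(1),'tip',proj(im,(.553,-.038,.064)).round(1))
    r0,r1,c0,c1=crop
    f=min(800/(c1-c0),600/(r1-r0))
    cv2.imwrite(f'pics/v{k}.png',cv2.resize(im['color'][r0:r1,c0:c1,::-1],None,fx=f,fy=f,interpolation=cv2.INTER_CUBIC)); print('zoom',f)
if __name__=='__main__': look(sys.argv[1],[int(v) for v in sys.argv[2:6]])
E
python3 look.py 2 0 180 0 200
```

```text
5.4 [ 0.6781 -0.1215  0.0589] [ 0.05 -0.6  -0.63]
index [([66.3, 13.2], 0.85)]
pointer_tip []
pad_top [([68.8, 16.5], 0.64)]
exp index [78.6 13.3] tip [ 63.9 -25.9]
zoom 3.3333333333333335
```

View pics/v2.png

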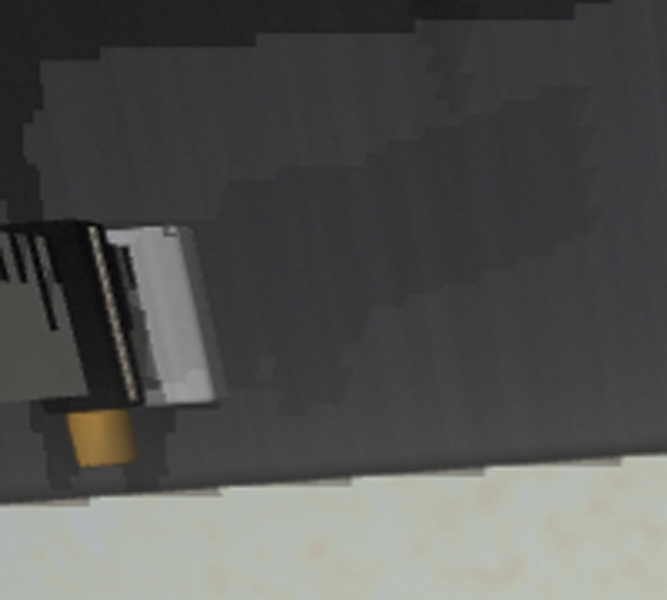

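Wrist crop: the index collar shows clearly on the blade. Its white line runs from about (row 68, col 28) at the pointer-side edge to (121, 41). The network's point at (66, 13) is off. I'll shift to bring the pointer into view.

Call:
carry_out:
  plan:
    - [[0,-1.3,0,0],[0,-1.3,0,0],[0,-1.3,0,0],[0,-1.3,0,0],[0,0,0,0],[0,0,0,0],[0,0,0,0]]

```text
t: 6.18
tcp_pos: [0.6281, -0.1194, 0.061]
ee_rot: [0.499, 0.501, -0.499, 0.502]
ft_force: [-0.2, 0.9, -0.4]
gripper_width: -0.0001
```

```bash
python3 look.py 3 0 180 0 240
```

```text
6.1833 [ 0.6281 -0.1194  0.061 ] [-0.16  0.86 -0.38]
index [([69.6, 116.3], 0.64)]
pointer_tip [([65.4, 89.2], 0.62)]
pad_top []
exp index [ 82.1 110.5] tip [68.1 87.6]
zoom 3.3333333333333335
```

View pics/v3.png

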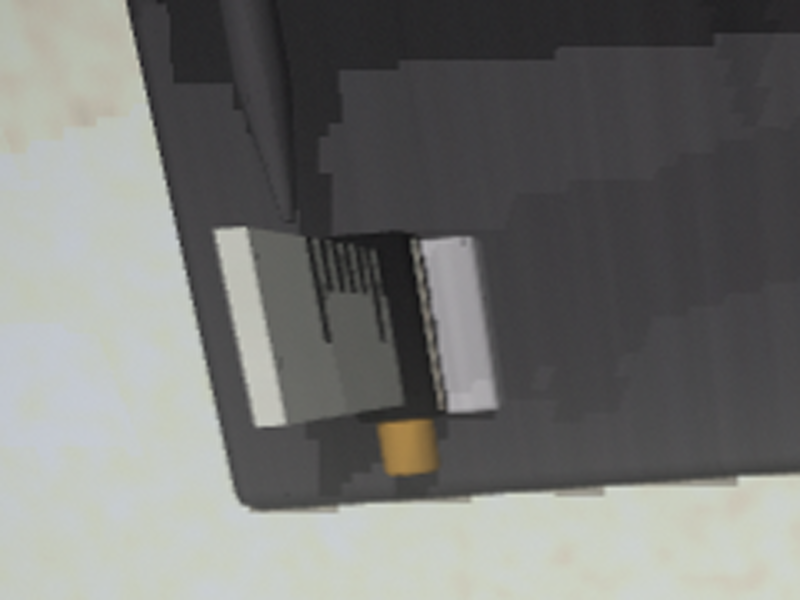

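Pointer tip at px (66.0, 87.6). The index line's pointer-side end is at (72.0, 123.9) and the blade's top edge near (69, 75). I'll take two more stations on the robot's side for a wide baseline.

Call:
carry_out:
  plan:
    - [[0,-1.6,0,0],[0,-1.6,0,0],[0,-1.6,0,0],[0,-1.6,0,0],[0,-1.6,0,0],[0,-1.6,0,0],[0,-1.6,0,0],[0,-1.6,0,0],[0,0,0,0],[0,0,0,0],[0,0,0,0]]

```text
t: 7.3
tcp_pos: [0.5004, -0.1204, 0.0609]
ee_rot: [0.499, 0.5, -0.499, 0.501]
ft_force: [0.1, -0.2, 0.4]
gripper_width: -0.0004
```

```bash
python3 look.py 4 0 180 250 490
```

```text
7.3 [ 0.5004 -0.1204  0.0609] [ 0.06 -0.23  0.44]
index [([69.4, 350.1], 0.56)]
pointer_tip [([63.8, 372.3], 0.88), ([70.0, 351.9], 0.75)]
pad_top []
exp index [ 81.3 351.5] tip [ 67.2 367.4]
zoom 3.3333333333333335
```

Call:
carry_out:
  plan:
    - [[0,-1.6,0,0],[0,-1.6,0,0],[0,-1.6,0,0],[0,0,0,0],[0,0,0,0],[0,0,0,0]]

```text
t: 8.0
tcp_pos: [0.4523, -0.1205, 0.0608]
ee_rot: [0.499, 0.501, -0.499, 0.501]
ft_force: [-0.1, -0.1, -0.3]
gripper_width: 0.0003
```

```bash
python3 look.py 5 0 180 312 512; python3 -c "
import cv2,numpy as np
a=cv2.imread('pics/v4.png');b=cv2.imread('pics/v5.png')
v=[np.load(f'v{k}.npy',allow_pickle=True).item()['color'][:,:,::-1] for k in (4,5)]
cs=[v[0][40:150,330:460],v[1][40:150,382:512]]
cv2.imwrite('pics/c45.png',np.hstack([cv2.resize(c,(390*1,330),interpolation=cv2.INTER_CUBIC) for c in cs]))"
```

```text
8.0 [ 0.4523 -0.1205  0.0608] [-0.06 -0.12 -0.34]
index [([69.4, 442.3], 0.96)]
pointer_tip [([61.6, 477.6], 0.84)]
pad_top []
exp index [ 81.4 442. ] tip [ 67.4 472.4]
zoom 3.3333333333333335
```

View pics/c45.png

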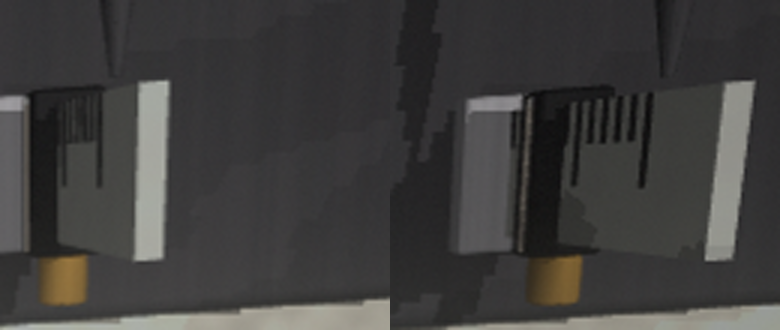

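```bash
python3 - <<'E'
from h import *
from scipy.optimize import least_squares
V={k:np.load(f'v{k}.npy',allow_pickle=True).item() for k in (2,3,4,5)}
T={3:(66.0,87.6),4:(65.7,368.0),5:(65.3,473.3)}
L={2:(68.4,27.6),3:(72,123.9),4:(71.7,338.3),5:(71.7,428)}
N={2:(66.3,13.2),3:(69.6,116.3),4:(69.4,350.1),5:(69.4,442.3)}
p,e=tri([ray(V[k],T[k]) for k in T]);print('tip',p.round(4),np.round(e,4))
p2,e=tri([ray(V[k],N[k]) for k in N]);print('net index',p2.round(4),np.round(e,4))
for ks in((2,3),(4,5)):
    q,e=tri([ray(V[k],L[k]) for k in ks]);print('line',ks,q.round(4),np.round(e,4))
def f(v):
    x,y,z,t=v; return np.concatenate([proj(V[k],(x+(t if k<4 else -t),y,z))-L[k] for k in L])
r=least_squares(f,[.553,-.04,.04,.005],x_scale=.01);print('line joint',r.x.round(4),r.fun.round(2))
for dx in(0,): 
    g=lambda v:f([p[0],*v]); r=least_squares(g,[-.04,.04,.005],x_scale=.01);print('x fixed',r.x.round(4),r.fun.round(2))
# blade top edges z=80 check
for k,c in((3,[(69,74.5),(68.7,64.5)]),(4,[(67,386),(67,376)]),(5,[(67,502.7),(68,493)])):
    print(k,[atz(ray(V[k],q),.08).round(4) for q in c])
E
```

```text
tip [ 0.5532 -0.0372  0.0641] [0.0001 0.0002 0.0001]
net index [ 0.5535 -0.0367  0.0368] [0.0013 0.0018 0.0009 0.0003]
line (2, 3) [ 0.5594 -0.0377  0.0369] [0. 0.]
line (4, 5) [ 0.5464 -0.038   0.0368] [0. 0.]
line joint [ 0.5529 -0.0378  0.0369  0.0065] [ 0.29  0.01  0.25 -0.01 -0.35 -0.01 -0.2   0.01]
x fixed [-0.0379  0.0378  0.0069] [ 0.27  0.21  0.26  0.64 -0.34  0.21 -0.19  0.64]
3 [array([ 0.5551, -0.0397,  0.08  ]), array([ 0.551 , -0.0396,  0.08  ])]
4 [array([ 0.5555, -0.0393,  0.08  ]), array([ 0.5514, -0.0393,  0.08  ])]
5 [array([ 0.5556, -0.0392,  0.08  ]), array([ 0.5516, -0.0396,  0.08  ])]
```

Tip z is 64.1 mm and the line z is 36.9 mm, so the rider stands about 27.2 mm down. That means a tilt of about 0.124 rad, with the pad top at about 51.2 mm. I'll lift and turn so the camera faces away from the head.

Call:
carry_out:
  plan:
    - [[-2.5,0,0,0],[-2.5,0,0,0],[-2,0,0,0],[-2,0,0,0],[0,0,0,0.121],[0,0,0,0.121],[0,0,0,0.121],[0,0,0,0.121],[0,0,0,0.121],[0,0,0,0.121],[0,0,0,0.121],[0,0,0,0.121],[0,0,0,0.121],[0,0,0,0.121],[0,0,0,0.121],[0,0,0,0.121],[0,0,0,0.121],[0,0,0,0],[0,0,0,0]]

```text
t: 9.78
tcp_pos: [0.4514, -0.1203, 0.1504]
ee_rot: [-0.707, -0.002, 0.707, -0.002]
ft_force: [-0.6, 0.9, 0.1]
gripper_width: 0.0002
```

```bash
python3 - <<'E'
from h import *
s=arm.state(); R=Ro.from_quat(s['ee_rot']).as_matrix(); print(s['t'],s['tcp_pos'],s['joint_positions'].round(2)); print(R.round(3)); print((R.T@(np.array([.551,.014,.10])-s['tcp_pos'])*100).round(2))
V={k:np.load(f'v{k}.npy',allow_pickle=True).item() for k in (3,)}
print(atz(ray(V[3],(127.2,85.5)),.08),atz(ray(V[3],(69,74.5)),.08))
E
```

```text
9.7833 [ 0.45141157 -0.12025996  0.1503978 ] [-0.43 -0.11  1.99  0.    1.26  1.14]
[[-0.     0.006 -1.   ]
 [ 0.    -1.    -0.006]
 [-1.    -0.     0.   ]]
[  5.04 -13.37 -10.03]
[ 0.55650149 -0.0632618   0.08      ] [ 0.55507975 -0.03965365  0.08      ]
```

Call:
carry_out:
  plan:
    - [[0,-1.675,-1.24,0],[0,-1.675,-1.24,0],[0,-1.675,-1.24,0],[0,-1.675,-1.24,0],[0,-1.675,-1.24,0],[0,-1.675,-1.24,0],[0,-1.675,-1.24,0],[0,-1.675,-1.24,0],[1.5,0,0,0],[1.5,0,0,0],[1.5,0,0,0],[1,0,0,0],[1,0,0,0],[0,0,0,0],[0,0,0,0],[0,0,0,0]]

```text
t: 11.12
tcp_pos: [0.5507, 0.0137, 0.0862]
ee_rot: [0.708, 0.001, -0.707, 0.001]
ft_force: [-0.6, 0.7, 0.6]
gripper_width: 0.0
```

```bash
python3 - <<'E'
from h import *
s=arm.state(); print(s['t'],s['tcp_pos'],s['ft_force'].round(2))
w=arm.get_image('wrist'); np.save('w6.npy',w,allow_pickle=True); c=arm.get_image('scene'); np.save('s6.npy',c,allow_pickle=True)
print('tip exp',proj(w,(.5532,-.0372,.0641)).round(1),'line far',proj(w,(.5594,-.0378,.0369)).round(1),'tip at line',proj(w,(.5532,-.0372,.0369)).round(1))
print('scene',proj(c,(.5532,-.0372,.0641)).round(1),proj(c,(.5532,-.0372,.0369)).round(1),proj(c,(.5502,.0227,.071)).round(1))
a=cv2.resize(w['color'][190:320,300:430,::-1],(390,390),interpolation=cv2.INTER_CUBIC)
b=cv2.resize(c['color'][140:270,160:290,::-1],(390,390),interpolation=cv2.INTER_CUBIC)
cv2.imwrite('pics/c6.png',np.hstack([a,b]))
E
```

```text
11.1167 [0.55073773 0.01374478 0.08618647] [-0.59  0.65  0.63]
tip exp [216.8 338.4] line far [194.1 330.1] tip at line [203.  328.6]
scene [241.5 207.6] [246.8 208.7] [216.9 226.5]
```

View pics/c6.png

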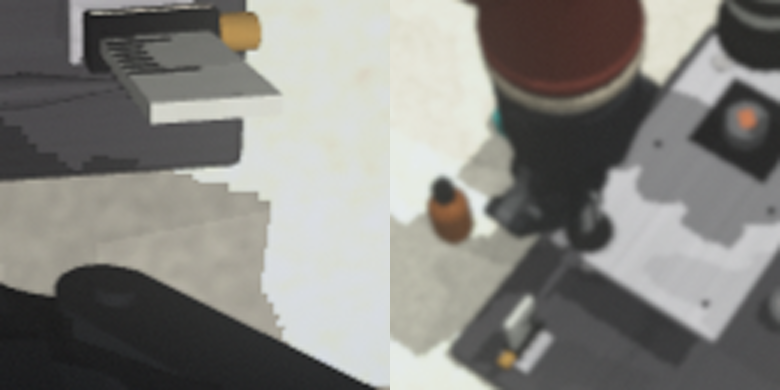

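Fingers are over the pad, well clear of head and dropper. The pointer tip is at (216, 338) in the wrist view, as predicted. Descending slowly to contact.

Call:
carry_out:
  plan:
    - [[0.3,0,0,0],[0.3,0,0,0],[0.3,0,0,0],[0.2,0,0,0],[0.2,0,0,0],[0.2,0,0,0],[0,0,0,0],[0,0,0,0]]

```text
t: 11.88
tcp_pos: [0.55, 0.014, 0.0702]
ee_rot: [-0.707, -0.001, 0.707, -0.001]
ft_force: [-0.6, 0.1, -0.5]
gripper_width: 0.0002
```

Call:
carry_out:
  plan:
    - [[0.1,0,0,0],[0.1,0,0,0],[0.1,0,0,0],[0.1,0,0,0],[0,0,0,0],[0,0,0,0]]

```text
t: 12.38
tcp_pos: [0.55, 0.0139, 0.0663]
ee_rot: [-0.707, -0.001, 0.707, -0.001]
ft_force: [-0.2, -0.1, -0.4]
gripper_width: -0.0002
```

Call:
carry_out:
  plan:
    - [[0.1,0,0,0],[0.1,0,0,0],[0.1,0,0,0],[0.1,0,0,0],[0.1,0,0,0],[0.1,0,0,0],[0.1,0,0,0],[0.1,0,0,0],[0.1,0,0,0],[0,0,0,0],[0,0,0,0]]

```text
t: 13.3
tcp_pos: [0.5501, 0.0139, 0.0573]
ee_rot: [-0.707, -0.001, 0.707, -0.001]
ft_force: [0.0, -1.3, 0.5]
gripper_width: -0.0004
```

```bash
cat > chk.py <<'E'
from h import *
import sys
k=sys.argv[1]
s=arm.state(); print(s['t'],s['tcp_pos'].round(4),s['ft_force'].round(2))
w=arm.get_image('wrist'); np.save(f'w{k}.npy',w,allow_pickle=True); c=arm.get_image('scene'); np.save(f's{k}.npy',c,allow_pickle=True)
for n,i in(('wrist',w),('scene',c)):
    print(n,[(z,proj(i,(.5532,-.0375,z/1000)).round(1).tolist()) for z in (60,50,45,41,39,37,35,33)],'line',proj(i,(.5594,-.0378,.0369)).round(1))
for n in ('wrist','scene'):
    print([(np.round(x['pixel'],1).tolist(),round(x['score'],2)) for x in arm.pinpoint(n,'pointer_tip')[:2]])
r0,c0=[int(v)-32 for v in proj(w,(.5532,-.0375,.04))]
a=cv2.resize(w['color'][r0:r0+65,c0:c0+65,::-1],(390,390),interpolation=cv2.INTER_CUBIC)
b=cv2.resize(c['color'][205:270,180:245,::-1],(390,390),interpolation=cv2.INTER_CUBIC)
cv2.imwrite(f'pics/c{k}.png',np.hstack([a,b])); print('wrist crop origin',r0,c0,'scene 205 180 zoom 6')
E
python3 chk.py 7
```

```text
13.3 [0.5501 0.0139 0.0573] [ 0.04 -1.26  0.53]
wrist [(60, [231.7, 351.1]), (50, [224.7, 346.0]), (45, [221.5, 343.6]), (41, [219.0, 341.8]), (39, [217.8, 341.0]), (37, [216.6, 340.1]), (35, [215.5, 339.3]), (33, [214.3, 338.4])] line [206.6 341.3]
scene [(60, [242.5, 207.7]), (50, [244.4, 208.1]), (45, [245.4, 208.3]), (41, [246.1, 208.4]), (39, [246.5, 208.5]), (37, [246.9, 208.6]), (35, [247.3, 208.7]), (33, [247.6, 208.8])] line [248.9 210.9]
[([235.0, 353.9], 0.56)]
[([236.9, 208.7], 0.64)]
wrist crop origin 186 309 scene 205 180 zoom 6
```

View pics/c7.png

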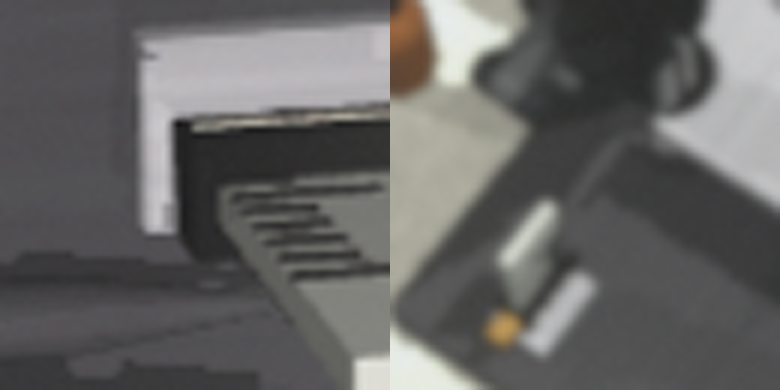

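Odd: the TCP reads 57 mm, yet there is no force and the pointer is still at rest. I'll look at the wider view.

```bash
python3 - <<'E'
from h import *
s=np.load('s7.npy',allow_pickle=True).item(); w=np.load('w7.npy',allow_pickle=True).item()
for n,i in(('w',w),('s',s)): print(n,'tcp',proj(i,(.5501,.0139,.0573)),'pad',proj(i,(.5502,.0227,.071)))
a=cv2.resize(w['color'][170:384,150:364,::-1],(400,400),interpolation=cv2.INTER_CUBIC)
b=cv2.resize(s['color'][180:260,190:270,::-1],(400,400),interpolation=cv2.INTER_CUBIC)
cv2.imwrite('pics/c8.png',np.hstack([a,b]))
E
```

```text
w tcp [234.91307878 252.86360094] pad [245.66302954 234.95686806]
s tcp [223.00613059 223.86677078] pad [216.86685103 226.51561087]
```

View pics/c8.png

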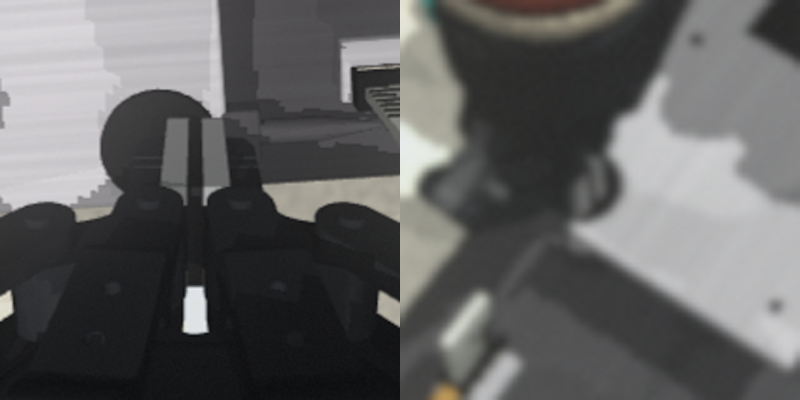

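The wrist view shows the fingertips over the pad's right half and the plate still at rest, so the true finger end must be higher than the reported TCP. I'll go on down in small steps until the force shows contact.

Call:
carry_out:
  plan:
    - [[0.1,0,0,0],[0.1,0,0,0],[0.1,0,0,0],[0.1,0,0,0],[0,0,0,0]]

```text
t: 13.92
tcp_pos: [0.5499, 0.0139, 0.0531]
ee_rot: [-0.707, -0.001, 0.707, -0.001]
ft_force: [0.2, 0.3, -0.2]
gripper_width: 0.0
```

```bash
python3 - <<'E'
from h import *
s=arm.state(); print(s['t'],s['tcp_pos'].round(4),s['ft_force'].round(2),s['moment'].round(3),s['joint_efforts'].round(2))
w=arm.get_image('wrist'); c=arm.get_image('scene'); np.save('w9.npy',w,allow_pickle=True); np.save('s9.npy',c,allow_pickle=True)
for n in ('wrist','scene'):
  for t in('pointer_tip','pad_top'): print(n,t,[(np.round(x['pixel'],1).tolist(),round(x['score'],2)) for x in arm.pinpoint(n,t)[:2]])
print(proj(w,(.5532,-.0375,.064)),proj(w,(.5502,.0227,.071)),proj(w,(.5502,.0227,.061)))
for z in(.053,.063,.073): print(z,[proj(c,(.5501+a,.0139-.0085,z)).round(1).tolist() for a in(-.011,.011)],[proj(w,(.5501+a,.0139-.0085,z)).round(1).tolist() for a in(-.011,.011)])
for k in (6,7,9):
    p=np.load(f's{k}.npy',allow_pickle=True).item()['color']; 
    if k==6:q=p
    else: print(k,np.abs(p[235:270,180:240].astype(int)-q[235:270,180:240]).mean(),np.abs(p[200:300,300:400].astype(int)-q[200:300,300:400]).mean())
E
```

```text
13.9167 [0.5499 0.0139 0.0531] [ 0.21  0.3  -0.19] [-0.013  0.019 -0.006] [-1.000e-02 -4.413e+01 -3.384e+01  0.000e+00 -5.000e-02 -0.000e+00]
wrist pointer_tip [([233.7, 357.6], 0.66)]
wrist pad_top [([255.3, 236.7], 0.57), ([147.6, 113.9], 0.44)]
scene pointer_tip [([240.0, 208.3], 0.92)]
scene pad_top [([218.5, 225.4], 0.55)]
[237.74681701 355.76648433] [249.10684622 234.50270075] [240.53971514 235.60459567]
0.053 [[223.8, 216.9], [230.2, 225.4]] [[253.4, 268.5], [215.2, 269.1]]
0.063 [[221.7, 216.6], [228.1, 225.2]] [[262.2, 269.4], [222.0, 270.0]]
0.073 [[219.5, 216.3], [226.0, 225.0]] [[272.0, 270.3], [229.7, 271.0]]
7 1.7538095238095237 1.7403666666666666
9 1.8236507936507937 1.7474666666666667
```

Call:
carry_out:
  plan:
    - [[0.1,0,0,0],[0.1,0,0,0],[0.1,0,0,0],[0,0,0,0]]

```text
t: 14.55
tcp_pos: [0.5499, 0.0139, 0.0501]
ee_rot: [-0.707, -0.001, 0.707, -0.001]
ft_force: [0.1, 0.2, 0.5]
gripper_width: -0.0004
```

Call:
carry_out:
  plan:
    - [[0.1,0,0,0],[0.1,0,0,0],[0.1,0,0,0],[0,0,0,0]]

```text
t: 14.88
tcp_pos: [0.5503, 0.0139, 0.0475]
ee_rot: [0.707, 0.001, -0.707, 0.001]
ft_force: [0.4, -0.5, 2.7]
gripper_width: -0.0
```

```bash
python3 - <<'E'
from h import *
s=arm.state(); print(s['t'],s['tcp_pos'].round(4),s['ft_force'].round(2),s['joint_efforts'].round(2))
w=arm.get_image('wrist'); c=arm.get_image('scene'); t=arm.get_image('top'); np.save('w10.npy',w,allow_pickle=True); np.save('s10.npy',c,allow_pickle=True)
for n in ('wrist','scene'):
  for q in('pointer_tip','pad_top'): print(n,q,[(np.round(x['pixel'],1).tolist(),round(x['score'],2)) for x in arm.pinpoint(n,q)[:2]])
print(proj(w,(.5532,-.0375,.064)),proj(w,(.5502,.0227,.071)),'top',proj(t,(.5502,.0227,.071)),proj(t,s['tcp_pos']))
a=cv2.resize(w['color'][200:290,190:280,::-1],(540,540),interpolation=cv2.INTER_CUBIC)
b=cv2.resize(t['color'][200:250,240:310,::-1],(280,200),interpolation=cv2.INTER_CUBIC)
d=cv2.resize(c['color'][190:260,190:260,::-1],(260,260),interpolation=cv2.INTER_CUBIC)
o=np.zeros((540,800,3),np.uint8);o[:,:540]=a;o[:186,540:]=cv2.resize(b,(260,186));o[200:460,540:]=d
cv2.imwrite('pics/c10.png',o)
E
```

```text
14.8833 [0.5503 0.0139 0.0475] [ 0.42 -0.48  2.74] [ 9.000e-02 -4.282e+01 -3.238e+01  4.000e-02 -8.000e-02  0.000e+00]
wrist pointer_tip [([244.0, 361.8], 0.66)]
wrist pad_top [([262.4, 235.1], 0.58)]
scene pointer_tip [([238.8, 211.0], 0.82)]
scene pad_top [([217.2, 225.0], 0.39)]
[243.1948056  358.88125031] [255.14822654 233.66290761] top [223.76866672 269.29589796] [225.12602211 272.478555  ]
```

View pics/c10.png

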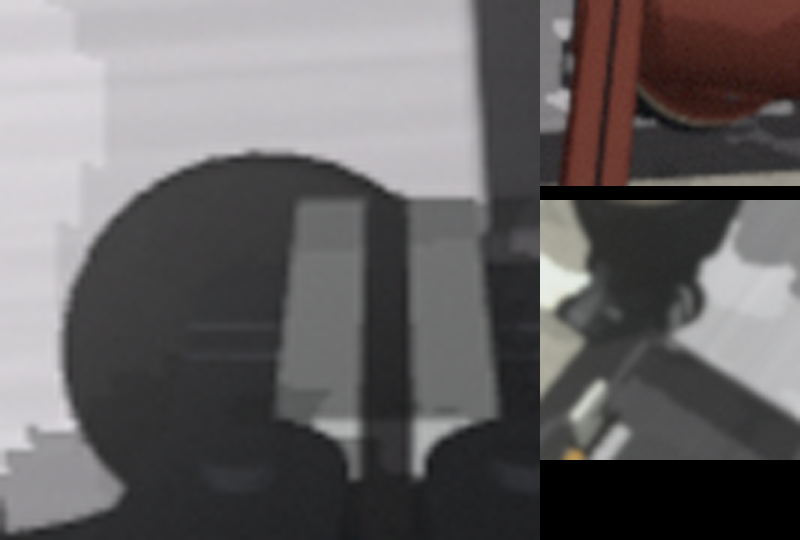

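Contact: 2.7 N at a TCP reading of 47.5 mm, with the finger on the pad and its inner edge just right of the pad's middle. I'll press on in stages and measure the pointer as I go.

Call:
carry_out:
  plan:
    - [[0.1,0,0,0],[0.1,0,0,0],[0.1,0,0,0],[0.1,0,0,0],[0.1,0,0,0],[0.1,0,0,0],[0,0,0,0],[0,0,0,0]]

```text
t: 15.9
tcp_pos: [0.5502, 0.0137, 0.0414]
ee_rot: [0.707, 0.001, -0.707, 0.001]
ft_force: [-0.2, -1.8, 3.7]
gripper_width: -0.0001
```

Call:
carry_out:
  plan:
    - [[0.1,0,0,0],[0.1,0,0,0],[0.1,0,0,0],[0.1,0,0,0],[0.1,0,0,0],[0.1,0,0,0],[0,0,0,0],[0,0,0,0]]

```text
t: 16.57
tcp_pos: [0.5501, 0.0138, 0.0354]
ee_rot: [0.707, 0.001, -0.707, 0.001]
ft_force: [0.1, -2.6, 4.2]
gripper_width: 0.0003
```

```bash
python3 chk.py 11; python3 - <<'E'
from h import *
w=np.load('w11.npy',allow_pickle=True).item(); r0,c0=[int(v) for v in proj(w,(.5532,-.0375,.045))]; 
cv2.imwrite('pics/c11b.png',cv2.resize(w['color'][r0-35:r0+45,c0-60:c0+60,::-1],(780,520),interpolation=cv2.INTER_CUBIC)); print(r0-35,c0-60)
E
```

```text
16.5667 [0.5501 0.0138 0.0354] [ 0.12 -2.6   4.25]
wrist [(60, [250.3, 364.3]), (50, [241.3, 357.7]), (45, [237.2, 354.7]), (41, [234.0, 352.5]), (39, [232.5, 351.4]), (37, [231.1, 350.3]), (35, [229.6, 349.3]), (33, [228.2, 348.2])] line [219.9 351.8]
scene [(60, [242.5, 207.7]), (50, [244.4, 208.1]), (45, [245.4, 208.3]), (41, [246.1, 208.4]), (39, [246.5, 208.5]), (37, [246.9, 208.6]), (35, [247.3, 208.7]), (33, [247.6, 208.8])] line [248.9 210.9]
[([240.5, 359.4], 0.87)]
[([242.2, 210.0], 0.76), ([147.2, 308.2], 0.47)]
wrist crop origin 201 319 scene 205 180 zoom 6
202 294
```

View pics/c11b.png

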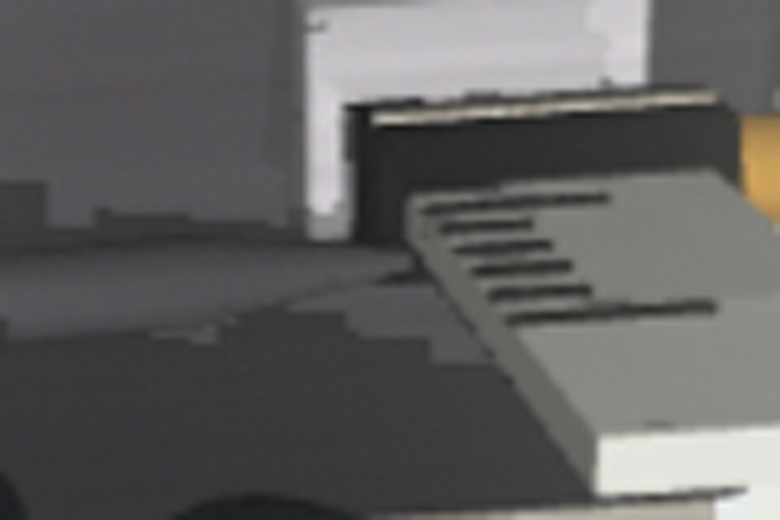

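Pointer tip at (241.4, 357.4), i.e. about z 50. The line end at (220.2, 351.2) agrees with prediction. About 9 mm of pad travel remains, so I'll go 6 mm and then localise numerically.

Call:
carry_out:
  plan:
    - [[0.1,0,0,0],[0.1,0,0,0],[0.1,0,0,0],[0.1,0,0,0],[0.1,0,0,0],[0.1,0,0,0],[0,0,0,0],[0,0,0,0]]

```text
t: 17.43
tcp_pos: [0.5501, 0.014, 0.0293]
ee_rot: [-0.707, -0.001, 0.707, -0.001]
ft_force: [0.6, -2.0, 4.9]
gripper_width: -0.0001
```

```bash
python3 chk.py 12; python3 - <<'E'
from h import *
for k,zz in ((11,.050),(12,.041)):
    w=np.load(f'w{k}.npy',allow_pickle=True).item(); g=w['color'].mean(2).astype(int); r0,c0=[int(round(v)) for v in proj(w,(.5532,-.0375,zz))]
    print(k,'cols',c0-12,'..',c0+7)
    for r in range(r0-8,r0+9): print(r,' '.join(f'{v:3d}' for v in g[r,c0-12:c0+8]))
E
```

```text
17.4333 [0.5501 0.014  0.0293] [ 0.64 -2.02  4.95]
wrist [(60, [256.2, 369.1]), (50, [246.5, 362.0]), (45, [242.1, 358.8]), (41, [238.7, 356.3]), (39, [237.1, 355.2]), (37, [235.5, 354.0]), (35, [234.0, 352.9]), (33, [232.5, 351.8])] line [224.  355.6]
scene [(60, [242.5, 207.7]), (50, [244.4, 208.1]), (45, [245.4, 208.3]), (41, [246.1, 208.4]), (39, [246.5, 208.5]), (37, [246.9, 208.6]), (35, [247.3, 208.7]), (33, [247.6, 208.8])] line [248.9 210.9]
[([239.2, 356.2], 0.94)]
[([240.6, 211.7], 0.84)]
wrist crop origin 205 323 scene 205 180 zoom 6
11 cols 346 .. 365
233 138 121  75  34  35  38  40  45  44  42  70  95 107  97  77  69  68  67  59  51
234 138 121  75  35  36  37  41  44  43  44  69  92  83  60  51  52  57  59  67  72
235 140 120  72  35  35  37  41  43  44  43  70  92  98  85  81  81  86  91 104 112
236 137 107  57  36  34  37  41  42  44  45  71  92  97  90  92  82  65  58  59  59
237 132 103  54  35  33  36  41  43  44  44  70  93  95  88  93  75  52  58  61  60
238 101  78  43  32  35  35  36  39  41  44  67  90  91  86  94  93  88  99 105 102
239  58  51  43  42  40  
[... 1645 characters left out ...]
  42  41  41  69  91  89  64
240  75  75  75  75  77  78  77  78  78  78  78  68  50  41  43  42  69  91  98  84
241  78  80  79  79  80  83  84  82  84  83  80  71  52  41  42  42  70  91  98  88
242  84  83  84  86  84  84  84  77  72  70  57  43  41  44  43  43  66  91  97  88
243  83  83  81  78  76  79  78  59  38  34  33  37  40  43  43  44  54  85  97  90
244  76  78  76  73  72  80  84  65  40  32  31  36  40  41  42  44  40  76  95  98
245  73  78  84  83  83  84  84  72  49  35  33  36  39  41  41  43  43  56  82  94
246  83  82  84  84  84  84  84  85  72  46  33  35  39  41  42  42  43  43  54  83
247  83  82  83  84  84  83  83  83  83  60  33  34  40  41  43  42  43  42  40  64
```

```bash
python3 - <<'E'
from h import *
def dump(k,p,h=(7,8),wd=(14,6)):
    w=np.load(f'w{k}.npy',allow_pickle=True).item(); g=w['color'].mean(2).astype(int); q=proj(w,p); r0,c0=[int(round(v)) for v in q]
    print(k,q.round(1),'cols',c0-wd[0],'..',c0+wd[1]-1)
    for r in range(r0-h[0],r0+h[1]): print(r,' '.join(f'{v:3d}' for v in g[r,c0-wd[0]:c0+wd[1]]))
dump(9,(.5532,-.0372,.0641)); dump(10,(.5532,-.0372,.0641))
dump(12,(.5594,-.0378,.0369),(5,5),(4,8))
E
```

```text
9 [237.8 355.2] cols 341 .. 360
231  77  66  49  45  47  50  50  50  53  50  56  80  93  94  94  97  91  72  53  50
232  59  59  57  56  58  63  67  67  76  68  60  68  83  92  94  95  80  66  67  74
233  59  60  61  59  60  61  60  61  61  61  61  62  62  84  94  94  94 100 108 109
234  59  60  63  67  63  61  61  60  61  61  61  62  65  83  93  94  94  94  88  66
235  59  59  74  83  74  66  67  66  68  66  68  67  68  74  84  92  95  95  89  71
236  56  56  69  78  78  77  77  78  78  78  80  80  79  81  70  83  95  97  96 101
237  65  63  62  58  61  62  62  58  62  64  68  72  71  76  68  80  92  94  96  97
238  72  72  72  71  70  72  72  71  72  76  76  75  73  73  71  72  85  94  96  96
239  81  82  83  82  82  81  83  83  83  84  85  85  86  84  84  83  75  85  96  96
240  85  87  87  86  86  87  88  89  89  88  88  88  87  85  83  84  73  74  91  96
241  87  86  87  87  86  86  87  87  85  84  82  82  81  81  80  82  84  75  82  94
242  85  84  83  80  78  78  81  79  79  78  74  76  81  83  84  85  84  75  66  82
243  78  80  78  76  74  72  73  79  84  84  82  83  83  83 
[... 1337 characters left out ...]
 70  79  81  83  82  83  82  83  84  83  83  84  85  84  83  81
250  58  61  59  59  75  82  83  83  82  82  83  83  84  84  85  85  84  84  85  85
12 [224.  355.6] cols 352 .. 363
219 187 189 188 188 189 188 188 188 188 188 184 185
220 174 175 175 174 172 173 172 171 171 171 150 165
221  96  96  95  77  62  61  50  38  39  40  40 103
222  42  37  36  41  48  53  52  48  48  52  54  60
223  53  37  42  81 105 116 119 114 110 117 113 118
224  39  38  55 128 154 167 173 170 170 170 154 142
225  40  36  37  61  71  71  52  37  36  37  39  38
226  39  35  36  36  38  38  38  38  38  40  39  39
227  39  36  35  37  39  39  39  40  40  40  39  42
228  37  35  35  36  41  43  42  41  43  41  43  44
```

Numerically, the tip is at about z 43 (row 240.5, col 355.5) and the line end matches prediction within 0.5 px. Next, 2.5 mm more.

Call:
carry_out:
  plan:
    - [[0.1,0,0,0],[0.1,0,0,0],[0.05,0,0,0],[0,0,0,0],[0,0,0,0]]

```text
t: 18.05
tcp_pos: [0.5501, 0.0141, 0.0269]
ee_rot: [-0.707, -0.001, 0.707, -0.001]
ft_force: [-0.4, -0.6, 4.6]
gripper_width: 0.0002
```

```bash
python3 chk.py 13; python3 - <<'E'
from h import *
w=np.load('w13.npy',allow_pickle=True).item(); g=w['color'].mean(2).astype(int); r0,c0=[int(round(v)) for v in proj(w,(.5532,-.0365,.039))]
print('cols',c0-16,'..',c0+5)
for r in range(r0-10,r0+12): print(r,' '.join(f'{v:3d}' for v in g[r,c0-16:c0+6]))
def f(z):
    a=np.arcsin((64.0-z)/220); return proj(w,(.5532,-.0372+.220*(1-np.cos(a))-.004*np.sin(a),z/1000)).round(1)
print([(z,f(z).tolist()) for z in (43,41,39,37,35)])
E
```

```text
18.05 [0.5501 0.0141 0.0269] [-0.42 -0.6   4.64]
wrist [(60, [258.8, 371.1]), (50, [248.8, 363.8]), (45, [244.2, 360.5]), (41, [240.8, 358.0]), (39, [239.1, 356.8]), (37, [237.5, 355.6]), (35, [235.9, 354.4]), (33, [234.3, 353.3])] line [225.9 357.2]
scene [(60, [242.5, 207.7]), (50, [244.4, 208.1]), (45, [245.4, 208.3]), (41, [246.1, 208.4]), (39, [246.5, 208.5]), (37, [246.9, 208.6]), (35, [247.3, 208.7]), (33, [247.6, 208.8])] line [248.9 210.9]
[([239.2, 354.6], 0.76)]
[([243.7, 213.6], 0.67)]
wrist crop origin 207 325 scene 205 180 zoom 6
cols 339 .. 360
229  77  79  77  78  84  88 136 178 198 204 203 187 127  73  49  34  34  34  36  38  38  38
230  77  77  79  78  85  87 138 179 200 206 205 192 132  71  48  34  35  35  38  41  40  41
231  77  78  78  78  84  87 135 179 201 206 204 204 143  71  53  33  35  33  38  40  40  40
232  79  78  78  79  84  87 134 177 200 205 204 203 158 104  65  34  35  34  37  40  40  42
233  85  82  81  81  86  86 132 173 196 200 200 192 158 117  72  32  34  35  37  40  41  41
234  86  86  87  83  85  88 132 171 190 197 197 162 133 116  72  33  32  3
[... 900 characters left out ...]
6 117  68  30  31  32  37  40  42  41
245  75  75  72  72  79  83  83  82  83  83  83  84  84  72  45  31  31  31  37  41  40  41
246  75  81  83  82  82  83  83  83  83  83  84  83  84  68  43  32  30  33  37  40  41  41
247  83  83  82  83  83  83  83  83  82  83  82  84  83  85  64  38  30  33  37  39  42  42
248  82  82  82  83  84  83  83  83  83  83  83  82  84  82  76  53  34  32  34  40  41  41
249  82  82  82  81  82  82  82  82  82  82  82  81  83  83  82  70  46  33  36  39  40  42
250  81  82  83  82  82  83  82  82  82  83  82  82  82  82  82  84  64  40  36  39  42  40
[(43, [242.5, 357.3]), (41, [240.8, 355.8]), (39, [239.1, 354.2]), (37, [237.5, 352.6]), (35, [235.9, 351.1])]
```

Tip is now at z ≈ 40 by row and column. About 2.3 mm of pad travel remains; going 1.6 mm, then looking.

Call:
carry_out:
  plan:
    - [[0.06,0,0,0],[0.05,0,0,0],[0.05,0,0,0],[0,0,0,0],[0,0,0,0]]

```text
t: 18.67
tcp_pos: [0.5501, 0.0141, 0.0253]
ee_rot: [-0.707, -0.001, 0.707, -0.001]
ft_force: [0.4, 1.0, 5.0]
gripper_width: 0.0001
```

```bash
cat > tip.py <<'E'
from h import *
import sys
k=sys.argv[1]
s=arm.state(); print(s['t'],s['tcp_pos'].round(4),s['ft_force'].round(2))
w=arm.get_image('wrist'); np.save(f'w{k}.npy',w,allow_pickle=True)
g=w['color'].mean(2).astype(int)
def f(z):
    a=np.arcsin((64.0-z)/220); return proj(w,(.5532,-.0372+.220*(1-np.cos(a))-.004*np.sin(a),z/1000)).round(1)
print([(z,f(z).tolist()) for z in (41,39,37,35)],'line',proj(w,(.5594,-.0378,.0369)).round(1))
r0,c0=[int(round(v)) for v in f(37)]
print('cols',c0-10,'..',c0+7)
for r in range(r0-7,r0+9): print(r,' '.join(f'{v:3d}' for v in g[r,c0-10:c0+8]))
l0,m0=[int(v) for v in proj(w,(.5594,-.0378,.0369))]
print('line rows',l0-3,'cols',m0-1); print(g[l0-3:l0+5,m0-1:m0+10])
cv2.imwrite(f'pics/t{k}.png',cv2.resize(w['color'][r0-35:r0+40,c0-55:c0+55,::-1],(770,525),interpolation=cv2.INTER_CUBIC)); print('crop origin',r0-35,c0-55,'x7')
E
python3 tip.py 14
```

```text
18.6667 [0.5501 0.0141 0.0253] [0.44 0.97 5.01]
[(41, [242.1, 356.8]), (39, [240.4, 355.2]), (37, [238.8, 353.6]), (35, [237.1, 352.0])] line [227.  358.2]
cols 344 .. 361
232  86  91 145 185 201 206 205 204 144  68  49  34  35  35  37  41  40  42
233  87  91 144 184 200 204 204 196 150  93  52  33  35  34  38  41  41  42
234  87  91 142 181 190 190 189 159 135 113  64  34  34  35  37  39  42  42
235  86  90 141 178 158 134 132 133 133 117  71  32  33  36  38  41  43  44
236  82  89 143 173 152 134 134 135 135 119  71  33  33  34  37  40  42  42
237  67  79 132 133 122 126 126 126 125 110  68  33  31  34  37  42  42  42
238  60  60  60  60  69  74  74  73  70  67  47  33  34  34  38  40  43  42
239  71  71  74  72  74  73  74  76  75  75  55  34  33  33  37  40  43  42
240  76  78  78  79  80  82  80  81  80  79  58  35  31  33  35  40  41  40
241  84  83  84  84  83  84  91  90  95  86  54  32  31  33  38  40  42  40
242  82  83  84  88 101 117 143 128 128 107  54  31  32  34  35  39  42  41
243  77  76 103 133 163 194 205 168 137 106  56  32  32  32  36  40  41  41
244  71  79 142 183 199 201 201 171 141 104  54  30  29  32  36  40  42  41
245  82  83 133 168 179 180 178 174 144  93  49  29  31  31  34  41  42  40
246  82  83  88  92  94  93  92  87  83  62  36  30  29  33  37  41  40  42
247  82  82  83  83  83  83  82  84  83  68  41  32  30  32  35  40  42  41
line rows 224 cols 357
[[ 38  38  37  39  40  39  40  39  61  81  85]
 [ 39  48  52  51  52  52  53  53  55  69  77]
 [ 53  93 110 117 119 118 119 127 118 133 145]
 [ 59 129 153 167 171 170 169 182 162 142 143]
 [ 36  59  70  69  51  37  36  39  37  38  38]
 [ 36  34  37  36  36  37  38  36  40  38  38]
 [ 34  35  38  37  38  40  39  39  40  41  41]
 [ 35  37  40  40  41  41  41  40  41  42  42]]
crop origin 204 299 x7
```

```bash
python3 - <<'E'
from h import *
for k in (7,9,10,11,12,13,14):
    g=np.load(f'w{k}.npy',allow_pickle=True).item()['color'].mean(2)
    o=[]
    for c in (222,228,232,236):
        p=g[195:255,c]; d=np.diff(p); i=np.argmin(d[2:-2])+2
        hi=p[max(0,i-4)];lo=p[i+4];t=(hi+lo)/2; j=np.where((p[:-1]>=t)&(p[1:]<t))[0]; j=j[np.argmin(abs(j-i))]
        o.append(round(195+j+(p[j]-t)/(p[j]-p[j+1]),2))
    print(k,o)
    w=np.load(f'w{k}.npy',allow_pickle=True).item()
w=np.load('w14.npy',allow_pickle=True).item()
for z in (.049,.051,.053,.055): print(z,proj(w,(.5502+.016,.0215,z)))
w=np.load('w10.npy',allow_pickle=True).item()
for z in (.067,.069,.071,.073): print(z,proj(w,(.5502+.016,.0227,z)))
E
```

```text
7 [np.float64(219.71), np.float64(217.73), np.float64(217.43), np.float64(217.43)]
9 [np.float64(222.31), np.float64(220.59), np.float64(219.73), np.float64(220.17)]
10 [np.float64(226.91), np.float64(225.47), np.float64(224.74), np.float64(225.16)]
11 [np.float64(227.55), np.float64(225.96), np.float64(225.43), np.float64(225.44)]
12 [np.float64(228.17), np.float64(226.43), np.float64(225.61), np.float64(225.51)]
13 [np.float64(228.19), np.float64(226.47), np.float64(225.72), np.float64(225.74)]
14 [np.float64(228.18), np.float64(226.6), np.float64(225.74), np.float64(225.74)]
0.049 [222.65793127 236.36191729]
0.051 [224.27419342 236.13257509]
0.053 [225.93299512 235.89719912]
0.055 [227.63603727 235.65554822]
0.067 [219.83624254 233.68258333]
0.069 [221.37075458 233.42742582]
0.071 [222.94454221 233.1657402 ]
0.073 [224.55913202 232.89727285]
```

View pics/t14.png

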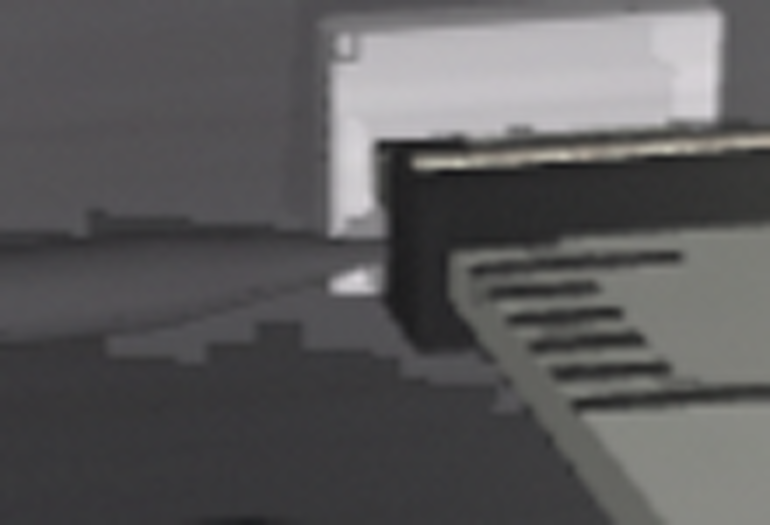

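The tip meets the collar level with the line. Tip rows give z ≈ 36.2–37.8 and the pad's drop (≈ 20.1 mm) gives ≈ 36.4, against 36.9 for the line. I'll hold still here.

Call:
carry_out:
  plan:
    - [[0,0,0,0],[0,0,0,0],[0,0,0,0],[0,0,0,0],[0,0,0,0],[0,0,0,0],[0,0,0,0],[0,0,0,0],[0,0,0,0],[0,0,0,0],[0,0,0,0],[0,0,0,0],[0,0,0,0],[0,0,0,0],[0,0,0,0],[0,0,0,0],[0,0,0,0],[0,0,0,0],[0,0,0,0],[0,0,0,0]]

```text
t: 20.38
tcp_pos: [0.5501, 0.0141, 0.0253]
ee_rot: [-0.707, -0.001, 0.707, -0.001]
ft_force: [0.3, 1.2, 4.4]
gripper_width: -0.0002
```

Call:
carry_out:
  plan:
    - [[0,0,0,0],[0,0,0,0],[0,0,0,0],[0,0,0,0],[0,0,0,0],[0,0,0,0],[0,0,0,0],[0,0,0,0],[0,0,0,0],[0,0,0,0],[0,0,0,0],[0,0,0,0],[0,0,0,0],[0,0,0,0]]

```text
t: 21.55
tcp_pos: [0.5501, 0.0141, 0.0253]
ee_rot: [-0.707, -0.001, 0.707, -0.001]
ft_force: [1.0, 0.7, 4.4]
gripper_width: 0.0
```

Call:
carry_out:
  plan:
    - [[-0.15,0,0,0],[-0.2,0,0,0],[-0.2,0,0,0],[-0.2,0,0,0],[-0.2,0,0,0],[-0.2,0,0,0],[-0.2,0,0,0],[-0.2,0,0,0],[-0.2,0,0,0],[-0.2,0,0,0],[-0.2,0,0,0],[-0.2,0,0,0],[-0.2,0,0,0],[-0.2,0,0,0],[-0.5,0,0,0],[-1,0,0,0],[-1.5,0,0,0],[-2,0,0,0],[-2,0,0,0],[0,0,0,0]]

```text
t: 23.22
tcp_pos: [0.5533, 0.0137, 0.1281]
ee_rot: [0.71, 0.0, -0.704, 0.001]
ft_force: [2.2, -0.2, 1.1]
gripper_width: 0.0003
```

Call:
carry_out:
  plan:
    - [[-2,0,0,0],[-2,0,0,0],[-2,0,0,0],[-1,2,1.5,0],[0,2.5,2,0],[0,2.5,2,0],[0,2.5,2,0],[0,2.5,2,0],[0,2.5,1,0],[0,2.5,0,0],[0,2.5,0,0],[0,2.5,0,0],[0,0,0,0],[0,0,0,0]]

```text
t: 24.38
tcp_pos: [0.4451, -0.207, 0.1926]
ee_rot: [-0.707, -0.0, 0.707, 0.0]
ft_force: [0.1, -0.0, 0.2]
gripper_width: 0.0001
```

```bash
python3 - <<'E'
from h import *
s=arm.state(); print(s['t'],s['tcp_pos'].round(3),s['ft_force'].round(2))
ims={c:arm.get_image(c) for c in('scene','top')}
for c in ims:
    a=ims[c]['color'].astype(int); b=cv2.imread(f'pics/{c}0.png')[:,:,::-1].astype(int)
    d=np.abs(a-b).max(2)>40; d=cv2.morphologyEx(d.astype(np.uint8),cv2.MORPH_OPEN,np.ones((3,3)))
    n,_,st,ce=cv2.connectedComponentsWithStats(d); print(c,[(st[i].tolist()) for i in range(1,n) if st[i][4]>8][:12])
    for n in('pointer_tip','pad_top','seat','index','dropper','specimen'): print(n,[(np.round(x['pixel'],1).tolist(),round(x['score'],2)) for x in arm.pinpoint(c,n)[:2]])
E
```

```text
24.3833 [ 0.445 -0.207  0.193] [ 0.07 -0.05  0.17]
scene [[103, 0, 14, 17, 175], [41, 17, 69, 52, 2586], [23, 35, 16, 14, 91], [0, 54, 4, 5, 20], [72, 74, 28, 18, 198], [0, 83, 12, 28, 224], [0, 120, 87, 190, 10113], [49, 137, 36, 24, 257], [37, 156, 9, 7, 40]]
pointer_tip [([241.5, 211.4], 0.8)]
pad_top [([217.8, 225.4], 0.55)]
seat [([184.2, 280.6], 0.79), ([216.9, 267.9], 0.37)]
index [([186.7, 280.4], 0.72), ([245.2, 209.2], 0.42)]
dropper [([213.2, 182.8], 0.72)]
specimen [([186.6, 278.8], 0.67), ([180.9, 202.3], 0.67)]
top [[381, 213, 131, 171, 14106]]
pointer_tip [([224.0, 298.9], 0.84)]
pad_top [([170.8, 241.0], 0.69), ([224.2, 270.5], 0.52)]
seat [([206.9, 210.0], 0.69), ([207.0, 229.8], 0.24)]
index [([206.7, 208.2], 0.59), ([224.3, 294.2], 0.4)]
dropper [([273.5, 283.1], 0.44)]
specimen [([283.1, 242.0], 0.68), ([209.6, 207.2], 0.51)]
```

```bash
python3 -c "
from plant import arm
print(arm.finish_job())"
```

```text
the job is handed in; nothing more can be done
None
```

I pressed the thumb pad with the shut fingertips until the pointer stood level with the index line, to within about 1 mm. I held it there about 2.9 s, let the corner spring back up, moved the hand clear, and handed the job in at about 24–25 s.

- **Index position:** four wrist views put the line 27.2 mm below the pointer's rest height.
- **Hold:** the reported tool height stayed at 25.3 mm, with a push of about 4.4–5 N.
- **Level check:** the two checks disagreed by up to about 1.5 mm. The pointer's own image gave a tip height of 36.2–37.8 mm, and the pad's drop gave about 36.4 mm. The line is at 36.9 mm.
- **Reported tool height:** contact came about 23 mm lower than it should have, so I set the depth by force and camera instead.
- **After release:** the scene and top pictures differ from the first ones only where the arm is. The pointer and pad are back where they started, and the tool force is about 0. I checked this by picture comparison and the networks, since all 12 views were used.

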